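Switch off and open the lever-lid instrument steriliser

ROBOT

A 6-joint arm with a two-finger parallel gripper is mounted at the origin on the work surface. World frame = base frame: x ahead of the robot, y to its left, z up, the work surface at z = 0. Lengths are in m, angles in rad, forces in N, time in s.
With the tool pointing down it reaches from about 0.35 to 0.85 m from the base axis. Payload 8.1 kg.
Tool frame: the origin (TCP) lies between the finger pads; the fingertips stand 11 mm ahead of it and the grasp point (between the pads) lies 8 mm behind it (tips_ahead is the z of the fingertips in the tool frame, in m); z points along the fingers, y is the line along which they close (so a half turn about z gives the same grasp; the last joint's range is limited). The gripper opens to 93 mm and grips with 3 to 60 N. Pads are 15 mm wide; open, the fingers measure 128 mm over their backs; the gripper's body (75 mm by 188 mm) begins 65 mm behind the grasp point.
Start: joints at [-1.346, 0.13, 1.488, -0, 1.523, -0.085], TCP at [0.183, -0.571, 0.23] pointing down, gripper open.
Joint ranges: [-2.96, 2.96], [-0.89, 2.26], [0.02, 2.5], [-1.34, 4.48], [0, 2.73], [-2.66, 2.66]. Speed limits (rad/s): [2.39, 2.39, 2.79, 3.14, 3.14, 3.14].

INTERFACE

Orientations are given as a rotation vector (axis times angle).
In Python, from plant import read_state, read_camera, close_job, tips_ahead gives the robot as it stands. The module is installed in compiled form; this text tells all that it offers.
- The arm moves only by the tool move_arm, never from a script. Its argument "plan" is a list of rows, each a list of 7 numbers: the turn, a rotation vector about the tool's x, y, z in units of 6 degrees (1.0 is 6 degrees), then the shift along the tool's x, y, z in units of 25 mm (1.0 is 25 mm), then the finger opening in mm, from 0 to 93. A call has exactly 10 rows; each row shifts and turns the commanded pose from where the row before left it, along the tool's axes as they then stand; what a row does not reach is not made up. A row lasts 1/10 s, in which the tool goes at most 50 mm and 8.59 degrees, less where a joint would pass 70% of its speed; a pose out of reach is approached as far as the arm can. A call is refused whole if a number of a shift passes 1 or a number of a turn 1, either way. A call with a gripper value outside its range is refused whole. The fingers move at their own pace and stop on an object; "force" is the grip in N (left out, the last holds). Time passes only in rows, so rows that do not move let the fingers close, or fill a call up. It gives the time, the measured TCP pose, the force, the opening and the grip force at its end, in the units of the state.
- read_state(): the state, without advancing time (a new reading comes with each control period).
- read_camera(name): name is "scene" or "top" or "wrist"; returns a dict with "frame" (420x560x3 uint8, red, green, blue), "z_map" (420x560 float32, m along the optical axis (not along the pixel's ray), 0 where there is no reading), "fx", "fy", "cx", "cy" (pixels), "rvec" (rotation vector, rad) and "tvec" (3), from world to camera coordinates, as OpenCV has them. Camera axes: x right, y down, z forward; pixel columns grow to the right and rows downward; lengths in m; the calibration is good to about 2 mm. A picture is of the moment at which its call begins.
- close_job(): hands the job in; it is judged then, once.
The state is a dict: "t": time; "q": joint angles; "dq": joint speeds; "joint_torque": joint torques, N m; "tool_pos": TCP position; "orientation": TCP orientation; "force": force on the tool from outside, world axes, zero at the start; "wrist_torque": the same for the moment, N m; "opening": finger opening in m; "gripper_force": force on a finger pad.
Only numpy, scipy, OpenCV 4.12 (cv2) and the standard library are available. Lean on these libraries where they do the work, as an engineer would, in place of code of your own. Each camera call takes 0.05 s, during which the arm holds its last target. There are 200 camera calls.

TASK

Open the instrument steriliser so that a colleague can take the instruments out: first switch it off by pressing the red button on its control box fully in with the fingertips and letting it go, then press the black grip of the lever on its side steadily all the way down to the stop, so that the lever raises the heavy lid. Do not touch the lid itself or let it fly up or slam, do not knock or pick up the glassware around it, and finish while still holding the lever down with the lid up.

Things in the scene. Friction and masses are not known exactly. Their poses are not given: they have to be found in the camera images.
- steriliser: Fixed steel bench steriliser: tank 130 mm deep (x) by 240 mm long (y), hinged lid, top of the shut lid 125 mm above the bench. Origin on the bench under the middle of the tank; +x points to its rear (hinge 72 mm behind the origin), -x is its front, z up. A light grey control box (110 x 76 mm, top at 94 mm) is joined to its +y end; the lever is on its -y end.
- off_button_top (a point): Middle of the top face of the round red off button (28 mm across, in a black 44 mm collar) on top of the control box. At (-22, 158, 116) mm in the steriliser's frame when not pressed. A black dial 26 mm across, 13 mm high (lower than the button), sits 52 mm behind it (+x of the steriliser).
- off_button (a joint): Travel of the red button, pressed straight down: 0 out, 0.006 m fully in. A spring pushes it back; it starts to move at about 1.4 N and is fully in at 4.5 N.
- grip_top (a point): Middle of the upper face of the black lever grip (80 mm along the lever, 30 wide, 18 thick), where to press; moves with the lever (x axis towards the pivot, z normal to the face). In the steriliser's frame at (-161, -165, 150) mm at rest, (-160, -165, 47) mm at the lower stop. There the face slopes down 24 degrees to the front: a 20 mm wide fingertip pointing down meets it some 4 mm higher.
- lift_lever (a joint): Lever angle (rad): 0 at rest, long arm sloping up 16 degrees to the front; 0.70 at its rubber-sleeved lower stop, sloping down 24 degrees. The pivot is a horizontal axis along the steriliser's y at x -19, z 100 mm in its frame. The short arm's roller lifts a lug of the lid. Pressing the middle of the grip down takes 4 to 8 N, about 3 N near the stop; let go, it springs up and the lid slams shut.
- lid (a joint): Angle of the lid (rad): 0 shut, about 0.95 (54 degrees) when the lever is at its lower stop. The front edge of the lid rises as it opens.
- lid_front (a point): Middle of the lid's free front edge. The steel lid is 142 mm from its hinge to this edge, 252 mm long and weighs about 0.8 kg. Not to be touched.
- dropper_bottle: Loose amber glass bottle with a red dropper bulb, 46 mm across, 116 mm tall, standing in front of the steriliser. Origin in the middle of its underside. To be left alone.
- beaker: Loose clear beaker, 68 mm across, 90 mm tall, standing in front of the steriliser. Origin in the middle of its underside. To be left alone.
- mortar: Loose white porcelain bowl, 110 mm across, 60 mm tall, standing beyond the lever side. Origin in the middle of its underside. To be left alone.
- tube_rack: Loose white rack with test tubes, 200 x 60 mm, 121 mm tall, standing beyond the control box. Origin in the middle of its underside. To be left alone.

How it is judged:
By the outcome, as a careful person would: the job done as asked, in the order asked, and still so for the second after the job is handed in, while the arm keeps its last pose, push and grip.
It also fails if it takes over 42 s, if anything falls off the work surface, if the arm or the gripper's body presses on something with over 40 N, if the wrist force passes 120 N, or if a joint passes its speed limit or range.

## Working session

There is one attempt and no reset: what is moved stays moved. The work goes in short steps, Python scripts to look and compute and a tool call to move; the robot and the scene stay as the last step left them, time stands still between calls to the robot, and variables do not carry over. Pictures are saved under pics/ and viewed, at most 10 in all, crops included, and the job is handed in when it is done.

Besides the shell and the picture viewer there is one more tool, called after "Emit:" in YAML: its name, and indented under it one key for each argument. move_arm: Moves the arm, as the interface text tells. Its arguments: {"type":"object","properties":{"plan":{"type":"array","items":{"type":"array","items":{"type":"number"}}},"force":{"type":"number"}},"required":["plan"]}

```bash
mkdir -p pics; cat > h.py <<'E'
import numpy as np, cv2
from plant import read_state, read_camera, close_job, tips_ahead
def cam(n):
    c=read_camera(n); c['R']=cv2.Rodrigues(np.array(c['rvec'],float))[0]; return c
def cloud(c):
    z=c['z_map']; v,u=np.indices(z.shape)
    P=np.stack([(u-c['cx'])/c['fx']*z,(v-c['cy'])/c['fy']*z,z],-1)
    return (P-np.array(c['tvec']).ravel())@c['R']
def save(c,n): cv2.imwrite('pics/'+n,c['frame'][...,::-1])
E
python3 - <<'E'
from h import *
for n in('top','scene'):
    c=cam(n); save(c,n+'1.png'); np.savez(n+'.npz',P=cloud(c),f=c['frame'],z=c['z_map'])
    print(n,c['R'].round(2).tolist(),c['tvec'],c['fx'])
print(read_state(),tips_ahead)
E
```

```text
top [[0.03, -1.0, -0.0], [-0.98, -0.03, -0.2], [0.2, 0.01, -0.98]] [0.02476237 0.60812064 0.99932346] 394.94538005020127
scene [[-0.51, 0.86, 0.0], [0.57, 0.34, -0.75], [-0.65, -0.38, -0.66]] [ 0.27736497 -0.28496203  1.55588581] 526.6861217946431
{'t': 0.1, 'q': array([-1.34641771e+00,  1.31099429e-01,  1.48916238e+00, -2.90231283e-06,
        1.52298524e+00, -8.54049137e-02]), 'dq': array([-0.00022763, -0.00195562, -0.00356891, -0.00113591, -0.000683  ,
       -0.00111871]), 'joint_torque': array([ 8.98856142e-04, -5.61344039e+01, -4.93094122e+01,  7.70580629e-02,
        2.92105781e-02, -4.94275230e-05]), 'tool_pos': array([ 0.18281986, -0.5709562 ,  0.22868848]), 'orientation': array([-3.10235176e+00, -4.84409071e-01,  1.84876577e-04]), 'force': array([-0.38453171,  0.35837979,  0.03043135]), 'wrist_torque': array([ 0.02641313, -0.00358374,  0.02714793]), 'gripper_force': 0.0, 'opening': 0.09290187091003813} 0.011
```

View pics/top1.png

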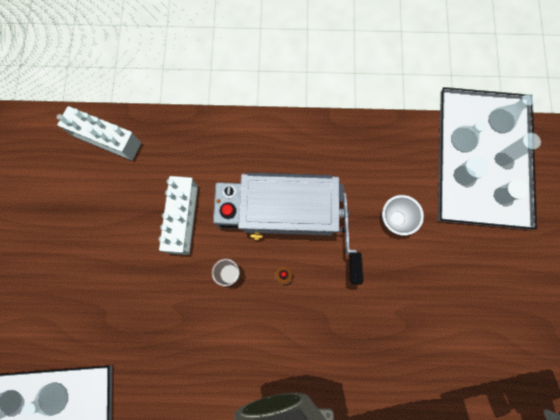

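View pics/scene1.png

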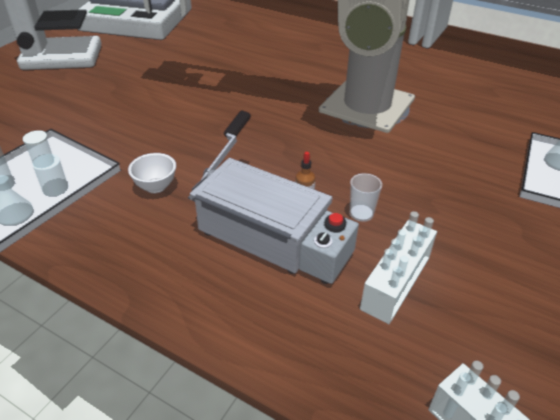

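The top view shows the red button at (227,211), the dial at (229,190), the grip at (355,267) and the lid around (240-340, 178-232). In the scene view the button is at (336,219) and the grip at (238,124).

```bash
python3 - <<'E'
from h import *
from scipy.optimize import least_squares
obs={}
for n in('top','scene'):
    d=np.load(n+'.npz'); P=d['P']; f=d['f'].astype(int); v,u=np.indices(f.shape[:2])
    red=(f[...,0]>150)&(f[...,1]<60)
    bu,bv=(227,211) if n=='top' else (336,219)
    gu,gv=(355,267) if n=='top' else (238,124)
    m=red&(np.hypot(u-bu,v-bv)<15)&(P[...,2]>.09); b=P[m]; b=b[b[:,2]>np.percentile(b[:,2],90)-.006]
    g=P[(f.max(-1)<70)&(np.hypot(u-gu,v-gv)<25)&(P[...,2]>.11)&(P[...,2]<.19)]
    print(n,'button',len(b),b.mean(0).round(4),'grip',len(g),np.median(g,0).round(4),g.min(0).round(3),g.max(0).round(3))
    obs[n]=b.mean(0),(g.min(0)+g.max(0))/2
    # lid top
    L=P[(abs(P[...,2]-.125)<.006)&(abs(P[...,0]-b[:,0].mean())<.25)&(abs(P[...,1]-b[:,1].mean()+.16)<.2)]
    r=cv2.minAreaRect((L[:,:2]*1000).astype(np.float32)); print('lid',r)
    for nm,(uu,vv) in ({'dial':(229,190),'beaker':(229,270),'bottle':(284,274),'mortar':(403,216)}.items() if n=='top' else {}): print(nm,P[vv-1:vv+2,uu-1:uu+2].reshape(-1,3).mean(0).round(3))
E
```

```text
top button 82 [0.6006 0.1745 0.1154] grip 393 [ 0.4586 -0.146   0.1483] [ 0.421 -0.163  0.123] [ 0.498 -0.132  0.161]
lid ((617.9672241210938, -3.276336669921875), (321.33917236328125, 197.72547912597656), 75.2776107788086)
dial [0.654 0.172 0.107]
beaker [0.454 0.175 0.004]
bottle [0.442 0.025 0.115]
mortar [ 0.567 -0.232  0.25 ]
scene button 89 [0.6067 0.1778 0.1156] grip 308 [ 0.465  -0.1406  0.1468] [ 0.428 -0.158  0.129] [ 0.502 -0.129  0.16 ]
lid ((591.6817626953125, -5.851959228515625), (301.8924560546875, 223.30813598632812), 89.20669555664062)
```

Emit:
move_arm:
  plan:
    - [0,0,0.78,0,0,0,0]
    - [0,0,0.78,0,0,0,0]
    - [0,0,0.78,0,0,0,0]
    - [0,0,0.78,0,0,0,0]
    - [0,0,0,0.54,-1,0,0]
    - [0,0,0,0.54,-1,0,0]
    - [0,0,0,0.54,-1,0,0]
    - [0,0,0,0.54,-1,0,0]
    - [0,0,0,0.54,-1,0,0]
    - [0,0,0,0.54,-1,0,0]
  force: 20

```text
t: 1.1
tool_pos: [0.2668, -0.4216, 0.2292]
orientation: [-3.141, 0.027, 0.0]
force: [0.8, 0.4, 0.4]
opening: 0.0178
gripper_force: 0.0
```

Emit:
move_arm:
  plan:
    - [0,0,0,0.54,-1,0,0]
    - [0,0,0,0.54,-1,0,0]
    - [0,0,0,0.54,-1,0,0]
    - [0,0,0,0.54,-1,0,0]
    - [0,0,0,0.54,-1,0,0]
    - [0,0,0,0.54,-1,0,0]
    - [0,0,0,0.54,-1,0,0]
    - [0,0,0,0.54,-1,0,0]
    - [0,0,0,0.54,-1,0,0]
    - [0,0,0,0.54,-1,0,0]

```text
t: 2.1
tool_pos: [0.4059, -0.1739, 0.2293]
orientation: [-3.141, 0.027, 0.001]
force: [0.9, -0.2, 0.7]
opening: 0.0004
gripper_force: 0.0
```

Emit:
move_arm:
  plan:
    - [0,0,0,0.54,-1,0,0]
    - [0,0,0,0.54,-1,0,0]
    - [0,0,0,0.54,-1,0,0]
    - [0,0,0,0.54,-1,0,0]
    - [0,0,0,0.54,-1,0,0]
    - [0,0,0,0.54,-1,0,0]
    - [0,0,0,0.54,-1,0,0]
    - [0,0,0,0.54,-1,0,0]
    - [0,0,0,0.54,-1,0,0]
    - [0,0,0,0.54,-1,0,0]

```text
t: 3.1
tool_pos: [0.5451, 0.0737, 0.2291]
orientation: [3.141, -0.026, -0.001]
force: [0.5, -0.5, 0.3]
opening: 0.0004
gripper_force: 0.0
```

```bash
python3 - <<'E'
from h import *
c=cam('wrist'); save(c,'w1.png'); P=cloud(c); f=c['frame'].astype(int)
m=(f[...,0]>140)&(f[...,1]<60)&(P[...,2]>.1)&(P[...,2]<.13)&(P[...,1]>.1); b=P[m]
print(len(b),b.mean(0),b.min(0),b.max(0)); s=read_state(); print(s['tool_pos'],s['force'])
E
```

```text
637 [0.60139758 0.17778723 0.11478231] [0.58986085 0.16137106 0.10423967] [0.61676589 0.19233341 0.11715806]
[0.54620341 0.07689957 0.22898497] [-2.27688816  1.46103994 -1.03970304]
```

View pics/w1.png

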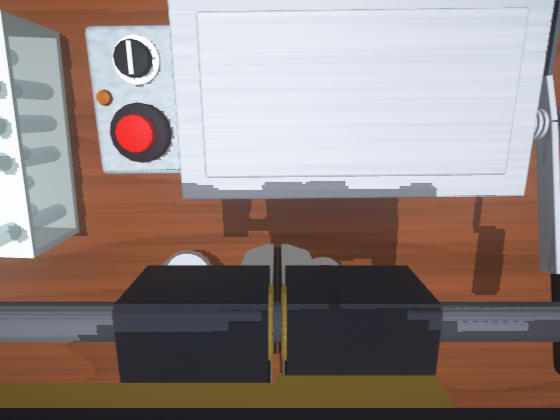

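The wrist view shows the red button at (135,133), and the depth map puts it at (0.602, 0.177, 0.115), which fits the other measurements.

Emit:
move_arm:
  plan:
    - [0,0,0,0.55,-1,0,0]
    - [0,0,0,0.55,-1,0,0]
    - [0,0,0,0.55,-1,0,0]
    - [0,0,0,0.55,-1,0,0]
    - [0,0,0,0,0,0.9,0]
    - [0,0,0,0,0,0.9,0]
    - [0,0,0,0,0,0.9,0]
    - [0,0,0,0,0,0.6,0]
    - [0,0,0,0,0,0.3,0]
    - [0,0,0,0,0,0,0]

```text
t: 4.15
tool_pos: [0.6008, 0.1713, 0.1384]
orientation: [3.141, -0.027, -0.003]
force: [0.1, -0.3, -0.4]
opening: 0.0009
gripper_force: 0.0
```

```bash
python3 - <<'E'
from h import *
c=cam('scene'); f=c['frame'][140:260,250:410]; cv2.imwrite('pics/s2.png',cv2.resize(f,None,fx=5,fy=5,interpolation=2)[...,::-1])
s=read_state(); print(s['tool_pos'],s['force'])
E
```

```text
[0.60156252 0.17146934 0.13978805] [-0.28408691 -0.14981252  0.16036269]
```

View pics/s2.png

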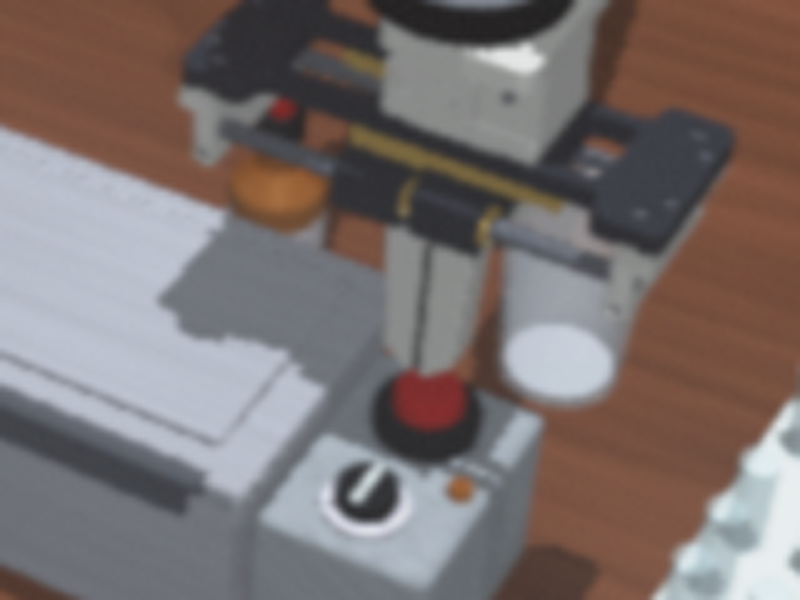

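The closed fingertips stand over the front half of the button (button at crop pixel (428,400), tips at (430,365)), about 13 mm above it. I will shift 5 mm in y and press slowly.

Emit:
move_arm:
  plan:
    - [0,0,0,0.04,-0.2,0.2,0]
    - [0,0,0,0,0,0.2,0]
    - [0,0,0,0,0,0.1,0]
    - [0,0,0,0,0,0.05,0]
    - [0,0,0,0,0,0.05,0]
    - [0,0,0,0,0,0.05,0]
    - [0,0,0,0,0,0.05,0]
    - [0,0,0,0,0,0,0]
    - [0,0,0,0,0,0,0]
    - [0,0,0,0,0,0,0]

```text
t: 5.2
tool_pos: [0.6028, 0.1767, 0.1224]
orientation: [-3.141, 0.026, -0.001]
force: [-1.8, 2.3, 3.9]
opening: 0.0006
gripper_force: 1.9
```

Emit:
move_arm:
  plan:
    - [0,0,0,0,0,0.04,0]
    - [0,0,0,0,0,0.04,0]
    - [0,0,0,0,0,0.04,0]
    - [0,0,0,0,0,0.02,0]
    - [0,0,0,0,0,0,0]
    - [0,0,0,0,0,0,0]
    - [0,0,0,0,0,0,0]
    - [0,0,0,0,0,0,0]
    - [0,0,0,0,0,0,0]
    - [0,0,0,0,0,0,0]

```text
t: 6.2
tool_pos: [0.603, 0.1768, 0.1211]
orientation: [-3.141, 0.026, -0.002]
force: [-9.5, 0.6, 18.5]
opening: 0.0005
gripper_force: 9.3
```

Emit:
move_arm:
  plan:
    - [0,0,0,0,0,-0.2,0]
    - [0,0,0,0,0,-0.3,0]
    - [0,0,0,0,0,-0.8,0]
    - [0,0,0,0,0,-1,0]
    - [0,0,0,0,0,-1,0]
    - [0,0,0,-0.4,0.9,0,0]
    - [0,0,0,-0.4,0.9,0,0]
    - [0,0,0,-0.4,0.9,0,0]
    - [0,0,0,-0.4,0.9,0,0]
    - [0,0,0,-0.4,0.9,0,0]

```text
t: 7.2
tool_pos: [0.5499, 0.0636, 0.2005]
orientation: [3.141, -0.027, -0.002]
force: [0.1, 0.4, 0.5]
opening: 0.0006
gripper_force: 0.0
```

Emit:
move_arm:
  plan:
    - [0,0,0,-0.4,0.9,0,0]
    - [0,0,0,-0.4,0.9,0,0]
    - [0,0,0,-0.4,0.9,0,0]
    - [0,0,0,-0.4,0.9,0,0]
    - [0,0,0,-0.4,0.9,0,0]
    - [0,0,0,-0.4,0.9,0,0]
    - [0,0,0,-0.4,0.9,0,0]
    - [0,0,0,-0.4,0.9,0,0]
    - [0,0,0,-0.3,0.8,0,0]
    - [0,0,0,0,0,0,0]

```text
t: 8.2
tool_pos: [0.4587, -0.1358, 0.2008]
orientation: [3.14, -0.031, -0.002]
force: [0.2, 0.5, 0.1]
opening: 0.0005
gripper_force: 0.0
```

```bash
python3 - <<'E'
from h import *
c=cam('scene'); P=cloud(c); f=c['frame']; cv2.imwrite('pics/s3.png',cv2.resize(f[40:260,160:400],None,fx=2.7,fy=2.7,interpolation=2)[...,::-1])
v,u=np.indices(f.shape[:2]); fi=f.astype(int)
b=P[(fi[...,0]>150)&(fi[...,1]<60)&(np.hypot(u-336,v-219)<15)&(P[...,2]>.09)]; print('button z',np.percentile(b[:,2],[50,90]))
w=cam('wrist'); save(w,'w3.png')
s=read_state(); print(s['tool_pos'],s['force'])
E
```

```text
button z [0.11607478 0.11716274]
[ 0.45960301 -0.13382951  0.20086475] [-0.2398344  -0.3307553   0.01092082]
```

View pics/s3.png

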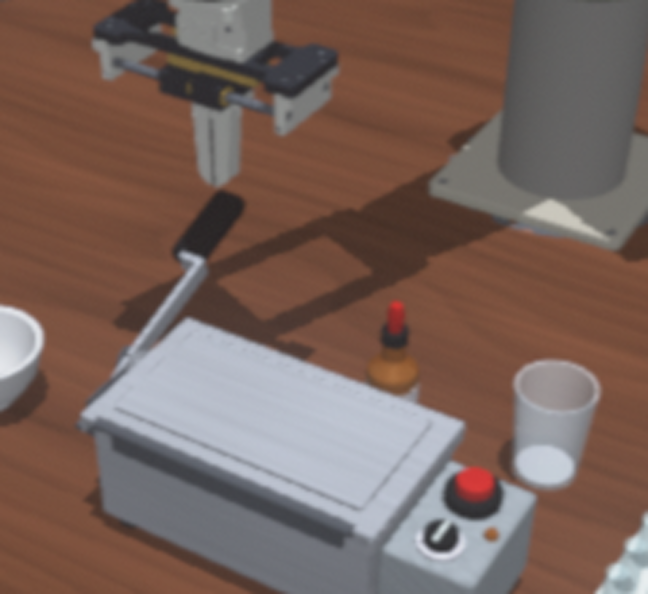

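View pics/w3.png

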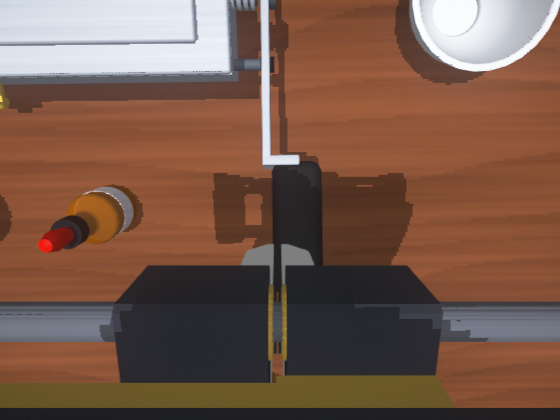

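The button is back out (z 0.117). The grip's centre is about 10 mm to the robot's right of the fingertips (wrist view: grip column about 297, tips column 278), which agrees with the computed y of -0.1446.

Emit:
move_arm:
  plan:
    - [0,0,0,0,0.43,0.2,0]
    - [0,0,0,0,0,0.4,0]
    - [0,0,0,0,0,0.4,0]
    - [0,0,0,0,0,0.2,0]
    - [0,0,0,0,0,0.1,0]
    - [0,0,0,0,0,0.1,0]
    - [0,0,0,0,0,0.1,0]
    - [0,0,0,0,0,0.1,0]
    - [0,0,0,0,0,0.1,0]
    - [0,0,0,0,0,0.1,0]

```text
t: 9.3
tool_pos: [0.4599, -0.1445, 0.1568]
orientation: [3.141, -0.027, 0.001]
force: [-3.6, 0.2, 5.1]
opening: 0.0006
gripper_force: 2.4
```

Emit:
move_arm:
  plan:
    - [0,0,0,-0.03,0,0.1,0]
    - [0,0,0,-0.03,0,0.1,0]
    - [0,0,0,-0.03,0,0.1,0]
    - [0,0,0,-0.03,0,0.1,0]
    - [0,0,0,-0.03,0,0.1,0]
    - [0,0,0,-0.03,0,0.1,0]
    - [0,0,0,-0.03,0,0.1,0]
    - [0,0,0,-0.02,0,0.1,0]
    - [0,0,0,-0.02,0,0.1,0]
    - [0,0,0,-0.02,0,0.1,0]

```text
t: 10.3
tool_pos: [0.4544, -0.1446, 0.1324]
orientation: [3.141, -0.027, 0.005]
force: [1.3, 0.9, 5.0]
opening: 0.0004
gripper_force: 2.9
```

Emit:
move_arm:
  plan:
    - [0,0,0,0,0,0.1,0]
    - [0,0,0,0,0,0.1,0]
    - [0,0,0,0,0,0.1,0]
    - [0,0,0,0,0,0.1,0]
    - [0,0,0,0,0,0.1,0]
    - [0,0,0,0,0,0.1,0]
    - [0,0,0,0,0,0.1,0]
    - [0,0,0,0,0,0.1,0]
    - [0,0,0,0.02,0,0.1,0]
    - [0,0,0,0.02,0,0.1,0]

```text
t: 11.3
tool_pos: [0.4534, -0.1445, 0.1065]
orientation: [3.141, -0.027, -0.002]
force: [-6.7, -0.5, 6.0]
opening: 0.0002
gripper_force: 3.7
```

```bash
python3 - <<'E'
from h import *
c=cam('scene'); cv2.imwrite('pics/s4.png',cv2.resize(c['frame'][40:260,120:400],None,fx=2.7,fy=2.7,interpolation=2)[...,::-1])
s=read_state(); print(s['tool_pos'],s['force'])
E
```

```text
[ 0.45337209 -0.14450593  0.10607372] [-4.29573256 -1.28106459  4.71029872]
```

View pics/s4.png

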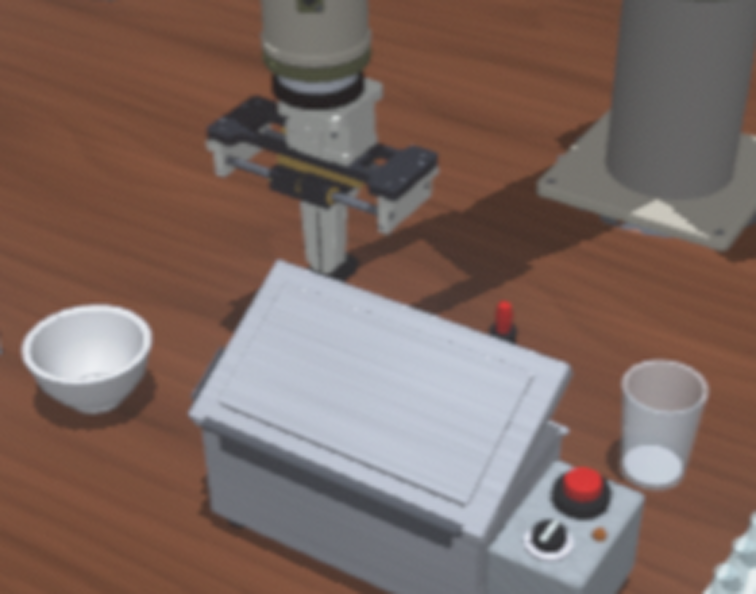

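The lid is rising with the lever (the front edge is up, crop (280,265) to (565,370)) and the glassware stands untouched.

Emit:
move_arm:
  plan:
    - [0,0,0,0.02,0,0.1,0]
    - [0,0,0,0.02,0,0.1,0]
    - [0,0,0,0.02,0,0.1,0]
    - [0,0,0,0.02,0,0.1,0]
    - [0,0,0,0.02,0,0.1,0]
    - [0,0,0,0.02,0,0.1,0]
    - [0,0,0,0.02,0,0.1,0]
    - [0,0,0,0.02,0,0.1,0]
    - [0,0,0,0.02,0,0.1,0]
    - [0,0,0,0.02,0,0.1,0]

```text
t: 12.35
tool_pos: [0.4581, -0.1445, 0.0809]
orientation: [3.141, -0.027, -0.003]
force: [-5.3, -0.4, 4.0]
opening: 0.0003
gripper_force: 2.6
```

Emit:
move_arm:
  plan:
    - [0,0,0,0.02,0,0.1,0]
    - [0,0,0,0.02,0,0.1,0]
    - [0,0,0,0.02,0,0.1,0]
    - [0,0,0,0.02,0,0.1,0]
    - [0,0,0,0.02,0,0.08,0]
    - [0,0,0,0.01,0,0.06,0]
    - [0,0,0,0,0,0.06,0]
    - [0,0,0,0,0,0.06,0]
    - [0,0,0,0,0,0.0,0]
    - [0,0,0,0,0,0,0]

```text
t: 13.35
tool_pos: [0.4622, -0.1444, 0.065]
orientation: [3.141, -0.026, 0.002]
force: [-1.2, -0.8, 3.6]
opening: 0.0006
gripper_force: 1.6
```

Emit:
move_arm:
  plan:
    - [0,0,0,0,0,0.04,0]
    - [0,0,0,0,0,0.04,0]
    - [0,0,0,0,0,0.04,0]
    - [0,0,0,0,0,0.04,0]
    - [0,0,0,0,0,0.04,0]
    - [0,0,0,0,0,0,0]
    - [0,0,0,0,0,0,0]
    - [0,0,0,0,0,0,0]
    - [0,0,0,0,0,0,0]
    - [0,0,0,0,0,0,0]

```text
t: 14.35
tool_pos: [0.4623, -0.1444, 0.0605]
orientation: [3.141, -0.027, 0.002]
force: [-0.6, 1.2, 10.6]
opening: 0.0007
gripper_force: 4.8
```

Emit:
move_arm:
  plan:
    - [0,0,0,0,0,0.04,0]
    - [0,0,0,0,0,0.03,0]
    - [0,0,0,0,0,0,0]
    - [0,0,0,0,0,0,0]
    - [0,0,0,0,0,0,0]
    - [0,0,0,0,0,0,0]
    - [0,0,0,0,0,0,0]
    - [0,0,0,0,0,0,0]
    - [0,0,0,0,0,0,0]
    - [0,0,0,0,0,0,0]

```text
t: 15.35
tool_pos: [0.4626, -0.1445, 0.06]
orientation: [3.141, -0.026, 0.002]
force: [-6.4, 3.3, 21.8]
opening: 0.0007
gripper_force: 11.3
```

```bash
python3 - <<'E'
from h import *
c=cam('scene'); cv2.imwrite('pics/s5.png',cv2.resize(c['frame'][40:260,120:400],None,fx=2.7,fy=2.7,interpolation=2)[...,::-1])
s=read_state(); print(s['tool_pos'],s['force'])
E
```

```text
[ 0.46261564 -0.14448836  0.059986  ] [-5.38328415  3.07610089 22.27878032]
```

View pics/s5.png

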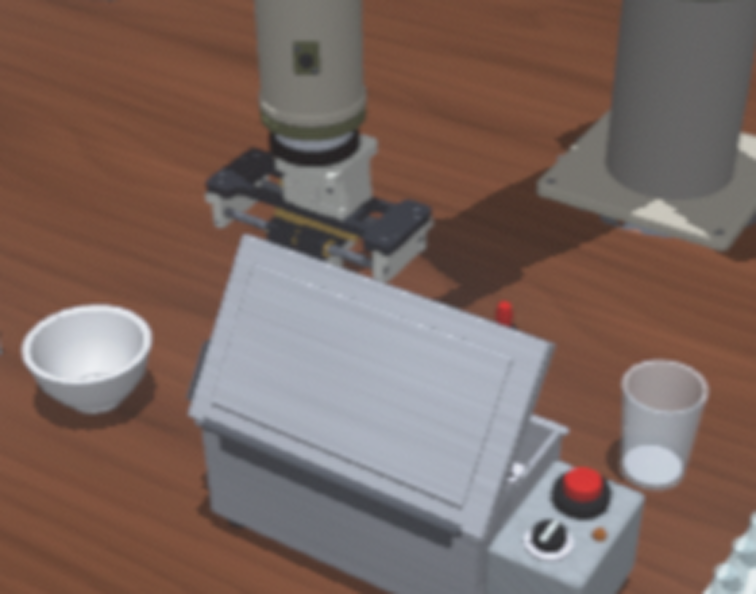

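The lid stands well open (edge from crop (245,240) to (548,345)). The lever is firm against its stop at 22 N, and nothing else has moved.

```bash
python3 -c "
from plant import close_job
print(close_job())"
```

```text
the job is handed in; nothing more can be done
None
```

I pressed the red button fully in and let it spring back, then pressed the lever steadily down to its stop; the lid is up with the arm still holding the lever, no glassware moved in the camera views, and the job was handed in at about 15 s.

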